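# Rock a jammed stop post out of its socket in the mailing room

### The job

One of the three aluminium stop posts we square booklets against, the one with the flat paddle-shaped top, has jammed in its socket. Rock it from side to side, towards each of the two black cheeks in turn, until both cheeks are pushed well back, then pull it straight up and stand it in the empty well of the small wooden caddy.

Things in the scene. Friction and masses are not known exactly. Their poses are not given: they have to be found in the camera images.
- post: Jammed aluminium post, 115 mm tall, 0.13 kg. Origin: centre of its underside (6 mm above the table), z up. Foot 24 (x) by 22 (y), 7 mm high; shank 24 by 14 up to 70; flat paddle 40 (x) by 14 (y) at 70 to 115 mm: grip it across y, 95 mm up. Grey socket block around it: 44 (x) by 100 (y), top 44 mm above the table. Not wanted: posts with a ball top and a disc top in like sockets, over 100 mm off.
- cheek_a (a joint): Black cheek beside the shank on the post's +y side: how far it is pushed back, m (0 tight, 0.010 fully back). It slides at 12 N and stays put. Its flat underside overhangs the foot, so a straight pull does nothing: the foot passes only with both cheeks back 5 mm or more. Leaning the post 12 degrees (not over 14) about its foot's lower edge pushes a cheek back 6 mm or more, with 6 N at the paddle.
- cheek_b (a joint): The same for the black cheek on the post's -y side. Leaning the post to +y moves only cheek_a, to -y only cheek_b. The post's foot has about 1 mm of play in the socket floor's recess; above it the cheeks are all that holds the post.
- well (a point): Centre of the floor of the wooden caddy's empty well, 5 mm above the table; z up. The well is 40 mm square inside, its rim 50 mm above the table, walls 5 mm. The caddy is 95 mm along the point's x, 50 mm along y; its other well, 45 mm away towards -x, holds a round aluminium stub, rim high.
Mind the look-alikes: they are no part of the job. What is shaped like the part that bears well but green is not meant. What is shaped like the post but orange is not meant.

How it is judged:
By the outcome, as a careful person would: the job done as asked, in the order asked, and still so for the second after the job is handed in, with the robot touching nothing.
It also fails if it takes over 45 s, if anything falls off the work surface, if the arm or the gripper's body presses on something with over 40 N, if the wrist force passes 120 N, or if a joint passes its speed limit or range.

### The arm

A 6-joint arm with a two-finger parallel gripper is mounted at the origin on the work surface. World frame = base frame: x ahead of the robot, y to its left, z up, the work surface at z = 0. Lengths are in m, angles in degrees, forces in N, time in s.
With the tool pointing down it reaches from about 0.325 to 0.9 m from the base axis. Payload 6.1 kg.
Tool frame: the origin (TCP) lies on the centre line of the jaws, within the pads' length; the fingertips stand 19 mm ahead of it and the grasp point (between the pads) is the TCP (r.tips_ahead is the distance from the TCP to the fingertips, in m); y points along the fingers, z is the direction in which the jaws open and shut, and the axes are right-handed (so a half turn about y gives the same grasp; the last joint's range is limited). The gripper opens to 87 mm and grips with 3 to 60 N. Pads are 19 mm wide; open, the fingers measure 117 mm over their backs; the gripper's body (75 mm by 190 mm) begins 51 mm behind the grasp point.
Start: joints at [-81.308, 12.628, 87.462, -0, 79.91, -7.225], TCP at [0.171, -0.601, 0.242] pointing down, gripper open.
Joint ranges: [-170.65, 170.65], [-52.31, 119.04], [5.05, 147.46], [-71.25, 251.25], [11.57, 151.72], [-153.62, 153.62]. Speed limits (degrees/s): [147.25, 147.25, 172.46, 180, 180, 180].

### API

Orientations are given as a 3x3 rotation matrix whose columns are the frame's x, y, z axes.
In Python, from bench import r gives the robot as it stands. The module is installed in compiled form; this text tells all that it offers.
- The arm moves only by the tool drive_tool, never from a script. Its argument "plan" is a list of rows, each a list of 7 numbers: the shift along the tool's x, y, z in m, then the turn, a rotation vector about the tool's x, y, z in rad, then the closure, from -1 (fully open) to 1 (shut). In form: [[x, y, z, rx, ry, rz, gripper], ...]. A call has exactly 5 rows; each row is the pose to reach, as a shift and turn from the pose measured when the call began, along the tool's axes at that moment; what a row does not reach only later rows make up. A row lasts 1/10 s, in which the tool goes at most 50 mm and 8.59 degrees, less where a joint would pass 70% of its speed; a pose out of reach is approached as far as the arm can. A call with a gripper value outside its range is refused whole. The fingers move at their own pace and stop on an object; "newtons" is the grip in N (left out, the last holds). Time passes only in rows, so rows that repeat a pose let the fingers close, or fill a call up. It gives the time, the measured TCP pose, the force and the opening at its end, in the units of the state.
- r.read_state(): the state, without advancing time (a new reading comes with each control period).
- r.snapshot(name): name is "scene" or "side" or "wrist"; returns a dict with "color" (480x640x3 uint8, red, green, blue), "depth" (480x640 float32, m along the optical axis (not along the pixel's ray), 0 where there is no reading), "vertical_fov" (degrees; the focal length in pixels is half the picture's height over the tangent of half this angle, whatever the lens; pixels are square), "cx", "cy" (the principal point, pixels), "R" (3x3) and "t" (3): a world point X has camera coordinates R X + t. Camera axes: x right, y down, z forward; pixel columns grow to the right and rows downward; lengths in m; the calibration is good to about 2 mm. A picture is of the moment at which its call begins.
- r.job_done(): hands the job in, once; it reports no verdict.
The state is a dict: "time": time; "qpos": joint angles; "dq": joint speeds; "effort": joint torques, N m; "ee_pos": TCP position; "eef_rot": TCP orientation; "wrist_force": force on the tool from outside, world axes, zero at the start; "moment": the same for the moment, N m; "width": finger opening in m.
Only numpy, scipy, OpenCV 4.12 (cv2) and the standard library are available. Lean on these libraries where they do the work, as an engineer would, in place of code of your own. Each camera call takes 0.05 s, during which the arm holds its last target.

## Working session

There is one attempt and no reset: what is moved stays moved. The work goes in short steps, Python scripts to look and compute and a tool call to move; the robot and the scene stay as the last step left them, time stands still between calls to the robot, and variables do not carry over. Pictures are saved under pics/ and viewed, and the job is handed in when it is done.

Besides the shell and the picture viewer there is one more tool, called after "Request:" as name([rows], argument=value, ...), one row to a line, values as JSON. drive_tool: Moves the arm, as the interface text tells. Its arguments: {"type":"object","properties":{"plan":{"type":"array"},"newtons":{"type":"number"}},"required":["plan"]}

```bash
mkdir -p pics
cat > h.py <<'E'
import numpy as np, cv2
from bench import r
def snap(n,f):
    s=r.snapshot(n); cv2.imwrite('pics/'+f,s['color'][:,:,::-1]); 
    np.savez('pics/'+f[:-4]+'.npz',**s); return s
def load(f): return np.load('pics/'+f+'.npz')
def ray(s,u,v):
    f=240/np.tan(np.radians(float(s['vertical_fov'])/2))
    d=np.array([(u-s['cx'])/f,(v-s['cy'])/f,1.]); R=s['R'];t=s['t']
    return -R.T@t, R.T@d
def onz(s,u,v,z):
    c,d=ray(s,u,v); return c+d*(z-c[2])/d[2]
def pts(s):
    f=240/np.tan(np.radians(float(s['vertical_fov'])/2))
    v,u=np.mgrid[:480,:640]; z=s['depth']
    P=np.stack([(u-s['cx'])/f*z,(v-s['cy'])/f*z,z],-1)
    return (P-s['t'])@s['R']
E
python3 - <<'E'
from h import *
for n in ("scene","side","wrist"):
    s=snap(n,n+'0.png'); print(n,s['vertical_fov'],s['cx'],s['cy'],(-s['R'].T@s['t']).round(3))
st=r.read_state(); print(st)
E
```

```text
scene 45.3859996353044 316.97298772647434 250.35084609405754 [1.249 0.403 0.742]
side 47.05300273376524 317.3839001560181 237.03115205436052 [ 0.33  -0.827  0.677]
wrist 61.61856583487068 321.6752271710272 241.5681433226011 [ 0.243 -0.58   0.384]
{'time': 0.15, 'qpos': array([-8.13080006e+01,  1.26640990e+01,  8.75090210e+01, -1.31656877e-03,
        7.99103422e+01, -7.22366112e+00]), 'dq': array([-0.02785254, -0.1659322 , -0.28980005,  0.06628449,  0.02244964,
       -0.01003391]), 'effort': array([ 3.89250208e-04, -4.95191538e+01, -3.87881291e+01,  6.98111951e-02,
        5.31041133e-02, -1.05746024e-04]), 'ee_pos': array([ 0.17132571, -0.60060669,  0.24071237]), 'eef_rot': array([[-9.61665304e-01, -2.42502042e-04,  2.74225790e-01],
       [-2.74225850e-01,  1.43653922e-03, -9.61664245e-01],
       [-1.60730559e-04, -9.99998939e-01, -1.44797025e-03]]), 'wrist_force': array([-0.45322758, -0.08340401, -0.38553179]), 'moment': array([-0.0107643 ,  0.06053332, -0.00975299]), 'width': 0.08694829618464477}
```

View pics/scene0.png

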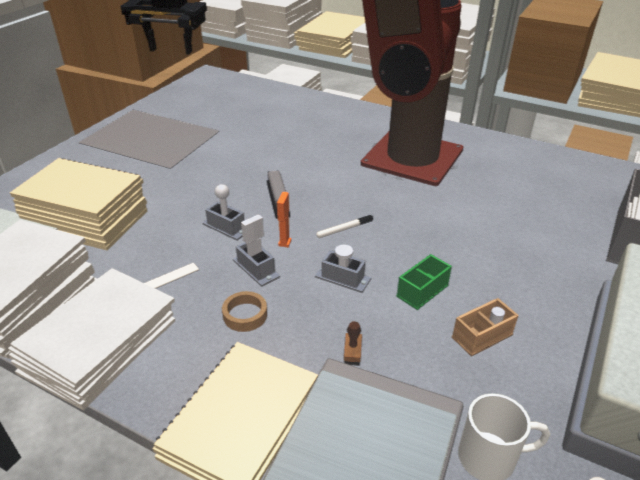

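View pics/side0.png

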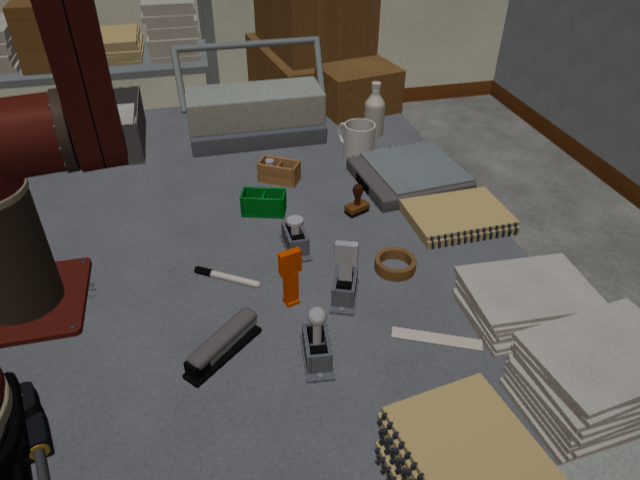

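View pics/wrist0.png

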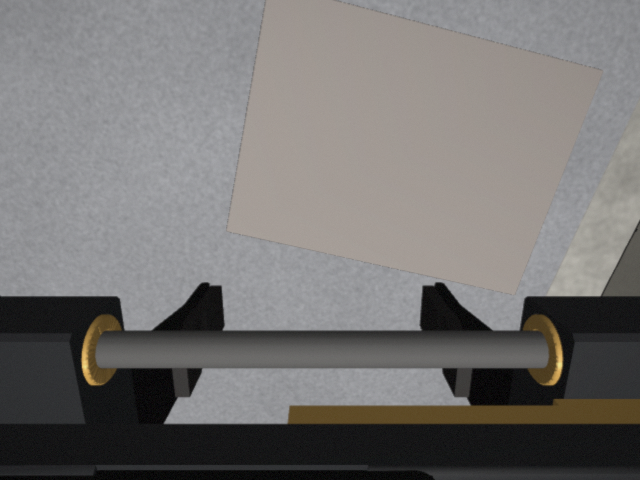

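Run:
```python
from h import *
a=load('scene0');b=load('side0')
A=cv2.resize(a['color'][170:370,190:540],None,fx=2.2,fy=2.2,interpolation=cv2.INTER_CUBIC)
B=cv2.resize(b['color'][140:400,170:450],None,fx=2.2,fy=2.2,interpolation=cv2.INTER_CUBIC)
cv2.imwrite('pics/ca.png',A[:,:,::-1]);cv2.imwrite('pics/cb.png',B[:,:,::-1])
for s,n,L in((a,'scene',dict(pad=(254,230),ball=(222,192),disc=(344,255),orange=(284,215),stub=(498,315))),(b,'side',dict(pad=(346,252),ball=(317,316),disc=(295,222),orange=(290,262),stub=(269,161)))):
    P=pts(s)
    for k,(u,v) in L.items(): print(n,k,P[v,u].round(3))
```

```text
scene pad [ 0.562 -0.104  0.1  ]
scene ball [ 0.486 -0.232  0.098]
scene disc [0.515 0.06  0.07 ]
scene orange [ 0.475 -0.092  0.083]
scene stub [0.511 0.346 0.051]
side pad [ 0.555 -0.118  0.105]
side ball [ 0.472 -0.251  0.1  ]
side disc [0.499 0.041 0.07 ]
side orange [ 0.46  -0.111  0.096]
side stub [0.497 0.334 0.05 ]
```

View pics/ca.png

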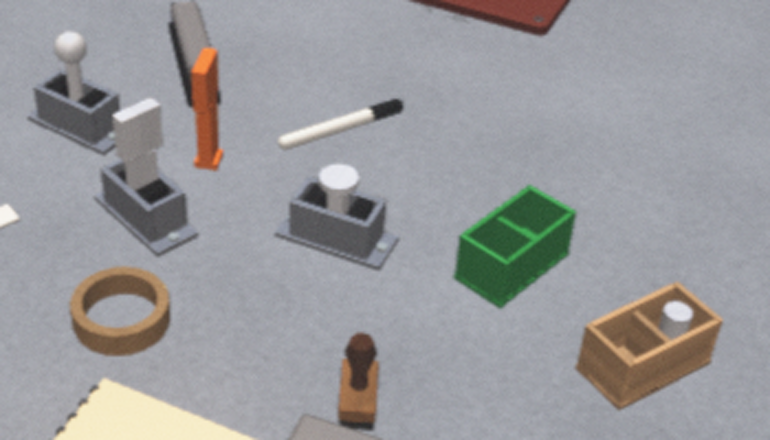

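View pics/cb.png

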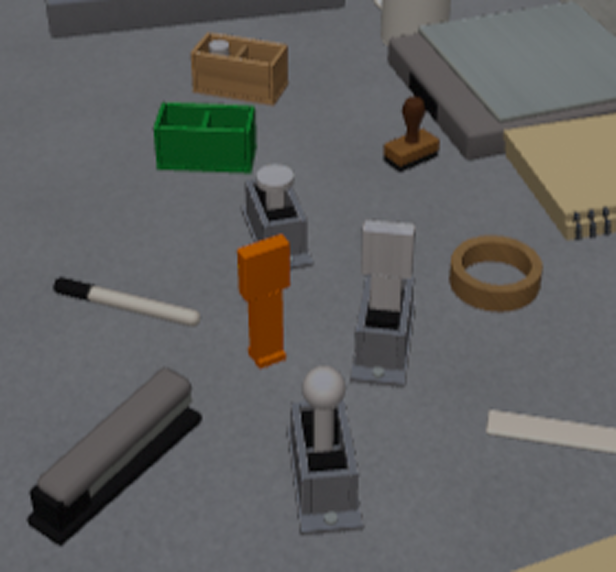

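Run:
```python
from h import *
for n in('scene0','side0'):
    s=load(n);P=pts(s);C=s['color'].astype(int)
    m=(abs(P[...,0]-.56)<.07)&(abs(P[...,1]+.11)<.08)&(s['depth']>0)
    t=m&(abs(P[...,2]-.121)<.003); q=P[t]; print(n,'padtop',len(q),q[:,:2].mean(0) if len(q) else 0)
    if len(q)>4: print(cv2.minAreaRect((q[:,:2]*1000).astype(np.float32)))
    t=m&(abs(P[...,2]-.044)<.003); q=P[t]; print('block',len(q),cv2.minAreaRect((q[:,:2]*1000).astype(np.float32)))
    sat=C.max(-1)-C.min(-1)
    t=(abs(P[...,0]-.51)<.1)&(abs(P[...,1]-.33)<.1)&(abs(P[...,2]-.05)<.003)&(C[...,0]>C[...,2]+15); q=P[t]; print('caddy',len(q),cv2.minAreaRect((q[:,:2]*1000).astype(np.float32)))
    t=(abs(P[...,0]-.51)<.1)&(abs(P[...,1]-.33)<.1)&(abs(P[...,2]-.05)<.003)&(sat<15); print('stub',t.sum(),P[t].mean(0))
```

```text
scene0 padtop 103 [ 0.56092816 -0.10922744]
((560.6966552734375, -109.64043426513672), (16.74707794189453, 38.901302337646484), 66.89469909667969)
block 312 ((560.46240234375, -110.01776123046875), (78.52532958984375, 41.721900939941406), 68.12677001953125)
caddy 382 ((520.9109497070312, 330.2084045410156), (52.47027587890625, 97.5619125366211), 59.53745651245117)
stub 94 [0.50151344 0.34278627 0.0493602 ]
side0 padtop 117 [ 0.55746413 -0.11302424]
((557.0999145507812, -113.17473602294922), (16.115554809570312, 39.63579177856445), 65.30319213867188)
block 326 ((556.9682006835938, -113.09528350830078), (75.1810302734375, 39.643619537353516), 68.1457748413086)
caddy 118 ((517.80224609375, 325.14874267578125), (56.09531021118164, 95.74846649169922), 58.66681671142578)
stub 26 [0.49810463 0.33936614 0.04877449]
```

Candidates, scene px / side px:
- **Posts:** grey paddle (254,230)/(346,252), orange paddle (284,215)/(290,262), ball (222,192)/(317,316), disc (344,255)/(295,222). I choose the grey paddle.
- **Caddies:** green (424,280)/(264,203), wooden (486,325)/(279,171). I choose the wooden one. Its empty well is the one away from the stub, at the left in the scene view.

The crops confirm both choices. Next I move above the post for a wrist view.

```bash
cat >> h.py <<'E'
from scipy.spatial.transform import Rotation as Ro
def Rt(yaw,lean=0):
    "tool down, tool z at yaw; lean = rotation deg about tool x; "
    y=np.radians(yaw); z=np.array([np.cos(y),np.sin(y),0]); yy=np.array([0,0,-1.]); x=np.cross(yy,z)
    R=np.stack([x,yy,z],1); return R@Ro.from_euler('x',lean,degrees=True).as_matrix()
def togo(p,R):
    st=r.read_state(); R0=st['eef_rot']; d=R0.T@(np.array(p)-st['ee_pos']); w=Ro.from_matrix(R0.T@R).as_rotvec()
    print('t',round(st['time'],2),'pos',st['ee_pos'].round(4),'F',st['wrist_force'].round(1),'w',round(st['width'],4),'q',st['qpos'].round(0))
    print('shift',d.round(4),'rot',w.round(4)); return d,w
E
python3 -c "
from h import *
togo([.56,-.11,.24],Rt(67.5))"
```

```text
t 0.15 pos [ 0.1713 -0.6006  0.2407] F [-0.5 -0.1 -0.4] w 0.0869 q [-81.  13.  88.  -0.  80.  -7.]
shift [-0.5083  0.0013 -0.3652] rot [ 4.0000e-04 -2.4711e+00 -1.9000e-03]
```

Request:
drive_tool([
  [-0.036, 0, -0.026, 0, -0.149, 0, -1],
  [-0.072, 0, -0.052, 0, -0.298, 0, -1],
  [-0.108, 0, -0.078, 0, -0.447, 0, -1],
  [-0.144, 0, -0.104, 0, -0.596, 0, -1],
  [-0.18, 0, -0.13, 0, -0.745, 0, -1],
])

```text
time: 0.65
ee_pos: [0.3095, -0.4246, 0.2406]
eef_rot: [[-0.516, -0.0, 0.857], [-0.857, 0.002, -0.516], [-0.001, -1.0, -0.001]]
wrist_force: [0.9, -0.3, -0.7]
width: 0.0871
```

```bash
python3 -c "
from h import *
togo([.56,-.11,.24],Rt(67.5))"
```

```text
t 0.65 pos [ 0.3095 -0.4246  0.2406] F [ 0.9 -0.3 -0.7] w 0.0871 q [-63.  -1. 102.   0.  79. -31.]
shift [-0.3987  0.0011  0.0523] rot [-4.0000e-04 -1.7204e+00 -2.1000e-03]
```

Request:
drive_tool([
  [-0.034, 0, 0.0045, 0, -0.149, 0, -1],
  [-0.068, 0, 0.009, 0, -0.298, 0, -1],
  [-0.102, 0, 0.0135, 0, -0.447, 0, -1],
  [-0.136, 0, 0.018, 0, -0.596, 0, -1],
  [-0.17, 0, 0.0225, 0, -0.745, 0, -1],
])

```text
time: 1.15
ee_pos: [0.4171, -0.2892, 0.2407]
eef_rot: [[0.207, -0.0, 0.978], [-0.978, 0.002, 0.207], [-0.002, -1.0, -0.0]]
wrist_force: [0.8, -0.7, 0.7]
width: 0.087
```

```bash
python3 -c "
from h import *
togo([.56,-.11,.24],Rt(67.5))"
```

```text
t 1.15 pos [ 0.4171 -0.2892  0.2407] F [ 0.8 -0.7  0.7] w 0.087 q [-44.  -4. 105.   0.  79. -56.]
shift [-0.1458  0.001   0.1769] rot [-0.001  -0.9699 -0.0019]
```

Request:
drive_tool([
  [-0.022, 0, 0.027, 0, -0.149, 0, -1],
  [-0.044, 0, 0.054, 0, -0.298, 0, -1],
  [-0.066, 0, 0.081, 0, -0.447, 0, -1],
  [-0.088, 0, 0.107, 0, -0.596, 0, -1],
  [-0.11, 0, 0.134, 0, -0.745, 0, -1],
])

```text
time: 1.65
ee_pos: [0.526, -0.1526, 0.2406]
eef_rot: [[0.818, -0.001, 0.575], [-0.575, 0.002, 0.818], [-0.002, -1.0, 0.001]]
wrist_force: [0.4, -0.5, -0.0]
width: 0.0872
```

```bash
python3 -c "
from h import *
togo([.56,-.11,.24],Rt(67.5))"
```

```text
t 1.65 pos [ 0.526  -0.1526  0.2406] F [ 0.4 -0.5 -0. ] w 0.0872 q [-24.   2.  99.   0.  79. -79.]
shift [0.0034 0.0007 0.0544] rot [-0.0015 -0.2199 -0.0017]
```

Request:
drive_tool([
  [0.008, 0, 0.018, 0, -0.1, 0, -1],
  [0.016, 0, 0.036, 0, -0.2, 0, -1],
  [0.023, 0, 0.054, 0, -0.22, 0, -1],
  [0.023, 0, 0.054, 0, -0.22, 0, -1],
  [0.023, 0, 0.054, 0, -0.22, 0, -1],
])

```text
time: 2.15
ee_pos: [0.5754, -0.1215, 0.2401]
eef_rot: [[0.924, -0.002, 0.382], [-0.382, 0.002, 0.924], [-0.003, -1.0, 0.001]]
wrist_force: [-0.3, -0.9, -0.1]
width: 0.0873
```

```bash
python3 -c "
from h import *
togo([.56,-.11,.24],Rt(67.5)); s=snap('wrist','w1.png'); print(s['R'].round(3))
P=pts(s)
for z,h in((.121,.003),(.044,.003)):
    t=(abs(P[...,2]-z)<h)&(abs(P[...,0]-.56)<.1)&(abs(P[...,1]+.11)<.07)&(s['depth']>0); q=P[t]; print(len(q),cv2.minAreaRect((q[:,:2]*1000).astype(np.float32)) if len(q) else 0)
"
```

```text
t 2.15 pos [ 0.5754 -0.1215  0.2401] F [-0.3 -0.9 -0.1] w 0.0873 q [-20.   8.  93.   0.  79. -87.]
shift [-0.0186  0.0002  0.0047] rot [-0.0012  0.0003 -0.0028]
[[ 0.383  0.924  0.001]
 [ 0.888 -0.368  0.275]
 [ 0.254 -0.104 -0.961]]
1220 ((555.3240356445312, -110.50982666015625), (13.613340377807617, 39.90249252319336), 67.6984634399414)
2461 ((555.374267578125, -110.41632080078125), (74.22032165527344, 40.32918930053711), 68.08736419677734)
```

View pics/w1.png

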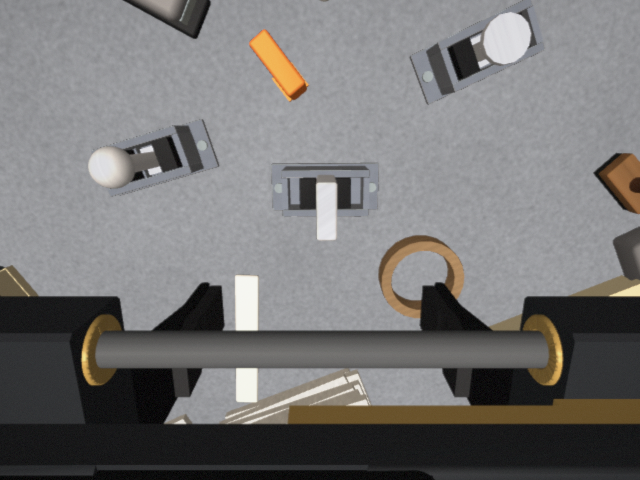

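```bash
python3 -c "
from h import *
togo([.5575,-.111,.15],Rt(67.7))
"
```

```text
t 2.2 pos [ 0.5752 -0.1218  0.2402] F [ 0.  -0.  -1.5] w 0.0872 q [-20.   8.  93.   0.  79. -87.]
shift [-0.0202  0.0903  0.0031] rot [-0.0012 -0.0038 -0.0026]
```

Request:
drive_tool([
  [-0.01, 0.025, 0.002, -0.001, -0.004, -0.003, -1],
  [-0.02, 0.05, 0.003, -0.001, -0.004, -0.003, -1],
  [-0.02, 0.08, 0.003, -0.001, -0.004, -0.003, -1],
  [-0.02, 0.09, 0.003, -0.001, -0.004, -0.003, -1],
  [-0.02, 0.09, 0.003, -0.001, -0.004, -0.003, -1],
])

```text
time: 2.7
ee_pos: [0.5561, -0.1113, 0.1487]
eef_rot: [[0.925, -0.003, 0.38], [-0.38, 0.001, 0.925], [-0.003, -1.0, -0.0]]
wrist_force: [-0.2, -0.5, 0.3]
width: 0.0869
```

```bash
python3 -c "
from h import *
togo([.5575,-.111,.101],Rt(67.7)); s=snap('wrist','w2.png')
P=pts(s)
t=(abs(P[...,2]-.121)<.003)&(abs(P[...,0]-.56)<.05)&(abs(P[...,1]+.11)<.04)&(s['depth']>0)&(s['color'].min(-1)>120); q=P[t]; print(len(q),cv2.minAreaRect((q[:,:2]*1000).astype(np.float32)) if len(q) else 0)
"
```

```text
t 2.7 pos [ 0.5561 -0.1113  0.1487] F [-0.2 -0.5  0.3] w 0.0869 q [-19.  10. 101.   0.  69. -87.]
shift [0.0014 0.0477 0.0009] rot [ 0.0002 -0.0008 -0.0033]
2228 ((553.39599609375, -109.67213439941406), (13.86105728149414, 37.0134162902832), 68.3246841430664)
```

View pics/w2.png

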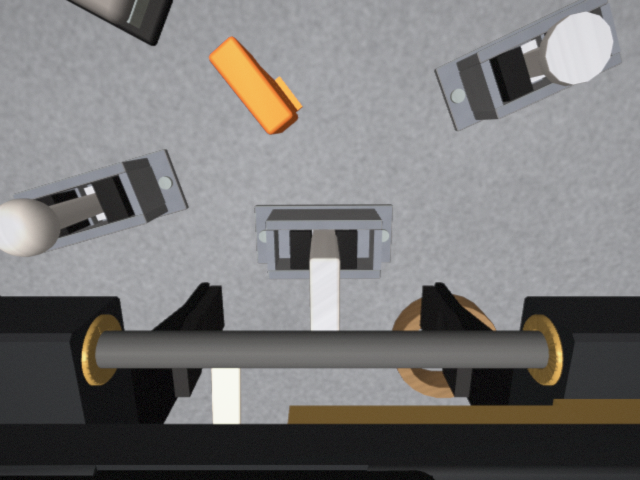

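The paddle top sits at columns 311–339, row about 300. The finger faces are at 222 and 422, so it is centred to within about 1 mm. I'll descend and grip gently.

Request:
drive_tool([
  [0.001, 0.012, 0.001, 0, 0, -0.003, -1],
  [0.001, 0.024, 0.001, 0, 0, -0.003, -1],
  [0.001, 0.036, 0.001, 0, 0, -0.003, -1],
  [0.001, 0.048, 0.001, 0, 0, -0.003, -1],
  [0.001, 0.048, 0.001, 0, 0, -0.003, -1],
])

```text
time: 3.25
ee_pos: [0.5569, -0.1105, 0.0997]
eef_rot: [[0.925, -0.002, 0.38], [-0.38, 0.001, 0.925], [-0.002, -1.0, -0.0]]
wrist_force: [0.2, -0.1, 0.3]
width: 0.087
```

Request:
drive_tool([
  [0, 0, 0, 0, 0, 0, 0.3],
  [0, 0, 0, 0, 0, 0, 0.5],
  [0, 0, 0, 0, 0, 0, 0.5],
  [0, 0, 0, 0, 0, 0, 0.5],
  [0, 0, 0, 0, 0, 0, 0.5],
], newtons=5)

```text
time: 3.75
ee_pos: [0.5572, -0.1106, 0.1002]
eef_rot: [[0.925, -0.001, 0.38], [-0.38, 0.0, 0.925], [-0.001, -1.0, -0.0]]
wrist_force: [-0.1, 0.2, -0.1]
width: 0.0549
```

```bash
python3 -c "
from h import *
togo([.5575,-.111,.101],Rt(67.7)); s=snap('wrist','w3.png'); snap('scene','s3.png');s=snap('side','d3.png')
cv2.imwrite('pics/d3c.png',cv2.resize(s['color'][200:340,260:440],None,fx=4,fy=4)[:,:,::-1])
"
```

```text
t 3.75 pos [ 0.5572 -0.1106  0.1002] F [-0.1  0.2 -0.1] w 0.0549 q [-19.  13. 103.  -0.  64. -87.]
shift [ 0.0004 -0.0008 -0.0003] rot [ 0.0002 -0.0005 -0.0009]
```

View pics/w3.png

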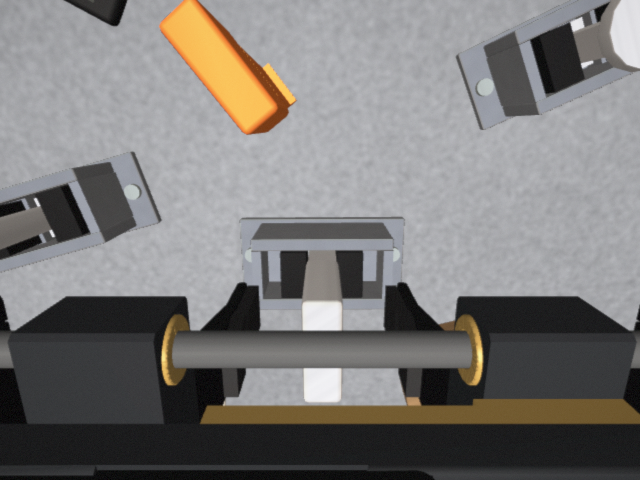

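View pics/d3c.png

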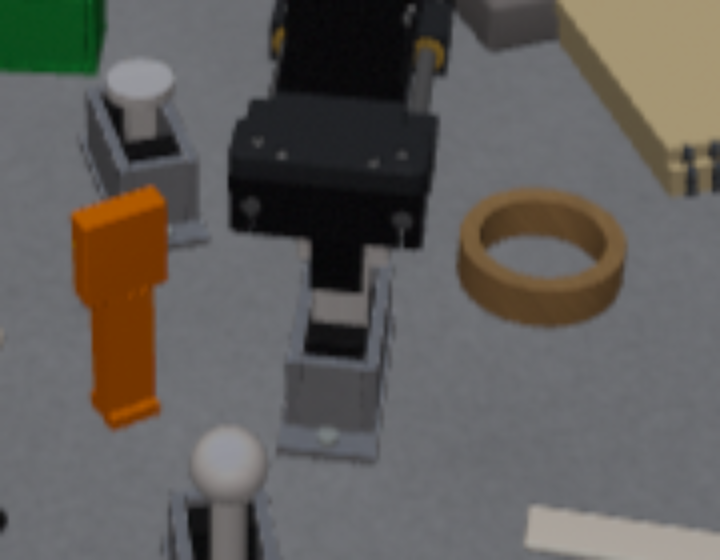

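Paddle at columns 303–342, fingers at 258/387: centred at 322. Closing now.

Request:
drive_tool([
  [0, 0, 0, 0, 0, 0, 0.8],
  [0, 0, 0, 0, 0, 0, 1],
  [0, 0, 0, 0, 0, 0, 1],
  [0, 0, 0, 0, 0, 0, 1],
  [0, 0, 0, 0, 0, 0, 1],
], newtons=15)

```text
time: 4.4
ee_pos: [0.557, -0.1105, 0.0999]
eef_rot: [[0.925, -0.001, 0.38], [-0.38, 0.0, 0.925], [-0.001, -1.0, -0.0]]
wrist_force: [-0.2, -0.4, 0.3]
width: 0.0138
```

Request:
drive_tool([
  [0, 0, 0, 0, 0, 0, 1],
  [0, 0, 0, 0, 0, 0, 1],
  [0, 0, 0, 0, 0, 0, 1],
  [0, 0, 0, 0, 0, 0, 1],
  [0, 0, 0, 0, 0, 0, 1],
])

```text
time: 4.9
ee_pos: [0.557, -0.1105, 0.0999]
eef_rot: [[0.925, -0.001, 0.38], [-0.38, 0.0, 0.925], [-0.001, -1.0, -0.0]]
wrist_force: [0.0, 0.2, -0.4]
width: 0.0143
```

```bash
python3 -c "
from h import *
togo([.5575,-.111,.101],Rt(67.7)); s=r.read_state(); print(s['moment'],s['eef_rot'].round(4))
h=s['ee_pos'][2]-.006
for sg in(1,-1):
  for a in (4,8,12,12.5):
    # post y=tool z, pivot at y=sg*11,z=-h ; lean to sg*y : about post x by -sg*a
    th=np.radians(-sg*a); R=np.array([[np.cos(th),-np.sin(th)],[np.sin(th),np.cos(th)]])
    p=np.array([sg*.011,-h]); q=p+R@(-p)
    print(sg,a,'tool shift y,z',(-q[1]).round(4),q[0].round(4),'rx',th.round(4))
"
```

```text
t 4.9 pos [ 0.557  -0.1105  0.0999] F [ 0.   0.2 -0.4] w 0.0143 q [-19.  13. 103.  -0.  64. -87.]
shift [ 0.0006 -0.0011 -0.0003] rot [ 0.0002 -0.0006 -0.0015]
[ 0.02527242 -0.11632864 -0.03862202] [[ 9.25e-01 -1.50e-03  3.80e-01]
 [-3.80e-01  4.00e-04  9.25e-01]
 [-1.50e-03 -1.00e+00 -2.00e-04]]
1 4 tool shift y,z -0.0005 0.0066 rx -0.0698
1 8 tool shift y,z -0.0006 0.0132 rx -0.1396
1 12 tool shift y,z -0.0002 0.0198 rx -0.2094
1 12.5 tool shift y,z -0.0002 0.0206 rx -0.2182
-1 4 tool shift y,z -0.0005 -0.0066 rx 0.0698
-1 8 tool shift y,z -0.0006 -0.0132 rx 0.1396
-1 12 tool shift y,z -0.0002 -0.0198 rx 0.2094
-1 12.5 tool shift y,z -0.0002 -0.0206 rx 0.2182
```

Held (14.3 mm, force about 0). I'll lean to +y first.

Request:
drive_tool([
  [0, 0, 0.0022, -0.023, 0, 0, 1],
  [0, -0.0003, 0.0044, -0.046, 0, 0, 1],
  [0, -0.0005, 0.0066, -0.07, 0, 0, 1],
  [0, -0.0005, 0.0099, -0.105, 0, 0, 1],
  [0, -0.0006, 0.0132, -0.14, 0, 0, 1],
], newtons=20)

```text
time: 5.4
ee_pos: [0.5617, -0.099, 0.1004]
eef_rot: [[0.925, -0.056, 0.376], [-0.38, -0.133, 0.915], [-0.002, -0.99, -0.144]]
wrist_force: [-1.9, -5.7, -2.7]
width: 0.0138
```

```bash
cat >> h.py <<'E'
P0=np.array([.557,-.1105,.0999])
def lean(sg,a,h=.0939):
    th=np.radians(-sg*a); p=np.array([sg*.011,-h]); c,s=np.cos(th),np.sin(th)
    q=p+np.array([[c,-s],[s,c]])@(-p)
    R=Rt(67.7); return P0+R@np.array([0,-q[1],q[0]]), Rt(67.7,-sg*a)
def ang():
    R=r.read_state()['eef_rot']; print('lean to +y deg',np.degrees(np.arcsin(-R[:,1]@Rt(67.7)[:,2])).round(2), 'F along y',(r.read_state()['wrist_force']@Rt(67.7)).round(1))
E
python3 -c "
from h import *
ang(); togo(*lean(1,12.3))"
```

```text
lean to +y deg 8.29 F along y [ 0.4  2.7 -6. ]
t 5.4 pos [ 0.5617 -0.099   0.1004] F [-1.9 -5.7 -2.7] w 0.0138 q [-13.  15. 101.  -9.  66. -77.]
shift [-0.     -0.0008  0.0078] rot [-0.0699 -0.0001 -0.0016]
```

Request:
drive_tool([
  [0, -0.0002, 0.0025, -0.023, 0, 0, 1],
  [0, -0.0004, 0.005, -0.046, 0, 0, 1],
  [0, -0.0008, 0.0078, -0.07, 0, 0, 1],
  [0, -0.0008, 0.0078, -0.07, 0, 0, 1],
  [0, -0.0008, 0.0078, -0.07, 0, 0, 1],
])

```text
time: 5.9
ee_pos: [0.5644, -0.0925, 0.1001]
eef_rot: [[0.925, -0.084, 0.37], [-0.379, -0.2, 0.904], [-0.002, -0.976, -0.217]]
wrist_force: [-1.7, -6.6, -0.5]
width: 0.0139
```

```bash
python3 -c "
from h import *
ang(); togo(*lean(1,12.3));s=snap('side','d4.png');snap('scene','s4.png')
cv2.imwrite('pics/d4c.png',cv2.resize(s['color'][220:320,290:400],None,fx=6,fy=6,interpolation=2)[:,:,::-1])
togo(*lean(1,0))
"
```

```text
lean to +y deg 12.53 F along y [ 0.9  0.5 -6.8]
t 5.9 pos [ 0.5644 -0.0925  0.1001] F [-1.7 -6.6 -0.5] w 0.0139 q [-10.  17.  99. -13.  67. -73.]
shift [-0.     -0.0002  0.0008] rot [ 0.004   0.001  -0.0017]
t 6.0 pos [ 0.5644 -0.0926  0.1001] F [-1.7 -5.6  0.8] w 0.0141 q [-10.  17.  99. -13.  67. -73.]
shift [-0.      0.0044 -0.0189] rot [ 0.2183  0.0004 -0.0017]
```

View pics/d4c.png

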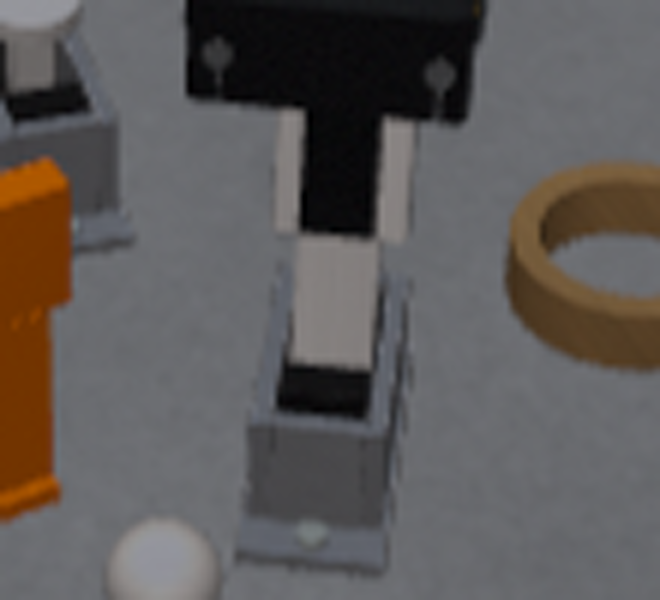

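Leaned 12.5° to +y; the shank is clear of the near (-y) cheek and there is a 6–7 N reaction. Back to upright.

Request:
drive_tool([
  [0, 0.0005, -0.004, 0.044, 0, 0, 1],
  [0, 0.0014, -0.008, 0.088, 0, 0, 1],
  [0, 0.0024, -0.012, 0.132, 0, 0, 1],
  [0, 0.0034, -0.0155, 0.175, 0, 0, 1],
  [0, 0.0044, -0.019, 0.218, 0, 0, 1],
])

```text
time: 6.5
ee_pos: [0.5572, -0.11, 0.0999]
eef_rot: [[0.925, -0.001, 0.379], [-0.379, 0.002, 0.925], [-0.002, -1.0, 0.001]]
wrist_force: [-0.3, 0.3, -2.1]
width: 0.0141
```

```bash
python3 -c "
from h import *
ang(); 
for a in (0,4,8): togo(*lean(-1,a))
"
```

```text
lean to +y deg -0.07 F along y [-0.4  2.1  0.1]
t 6.5 pos [ 0.5572 -0.11    0.0999] F [-0.3  0.3 -2.1] w 0.0141 q [-19.  13. 103.   0.  64. -87.]
shift [-0.      0.     -0.0005] rot [-0.0012  0.0007 -0.0015]
t 6.5 pos [ 0.5572 -0.11    0.0999] F [-0.3  0.3 -2.1] w 0.0141 q [-19.  13. 103.   0.  64. -87.]
shift [-0.     -0.0005 -0.0071] rot [ 0.0686  0.0006 -0.0015]
t 6.5 pos [ 0.5572 -0.11    0.0999] F [-0.3  0.3 -2.1] w 0.0141 q [-19.  13. 103.   0.  64. -87.]
shift [-0.0001 -0.0006 -0.0137] rot [ 0.1384  0.0006 -0.0016]
```

Request:
drive_tool([
  [0, 0, -0.0024, 0.023, 0, 0, 1],
  [0, -0.0003, -0.0048, 0.046, 0, 0, 1],
  [0, -0.0005, -0.0071, 0.069, 0, 0, 1],
  [0, -0.0005, -0.0104, 0.104, 0, 0, 1],
  [0, -0.0006, -0.0137, 0.138, 0, 0, 1],
])

```text
time: 7.0
ee_pos: [0.5526, -0.1215, 0.1005]
eef_rot: [[0.926, 0.053, 0.374], [-0.378, 0.132, 0.916], [-0.001, -0.99, 0.142]]
wrist_force: [3.8, 4.6, -3.5]
width: 0.0137
```

```bash
python3 -c "
from h import *
ang(); 
togo(*lean(-1,12.4))
"
```

```text
lean to +y deg -8.18 F along y [1.7 3.5 5.7]
t 7.0 pos [ 0.5526 -0.1215  0.1005] F [ 3.8  4.6 -3.5] w 0.0137 q [-25.  12. 104.   9.  64. -97.]
shift [-0.0001 -0.0008 -0.0085] rot [ 0.0737  0.0012 -0.0015]
```

Request:
drive_tool([
  [0, -0.0002, -0.0028, 0.024, 0, 0, 1],
  [0, -0.0004, -0.0056, 0.048, 0, 0, 1],
  [0, -0.0008, -0.0085, 0.073, 0, 0, 1],
  [0, -0.0008, -0.0085, 0.073, 0, 0, 1],
  [0, -0.0008, -0.0085, 0.073, 0, 0, 1],
])

```text
time: 7.5
ee_pos: [0.5499, -0.1281, 0.1002]
eef_rot: [[0.926, 0.081, 0.37], [-0.378, 0.201, 0.903], [-0.001, -0.976, 0.217]]
wrist_force: [3.3, 5.0, 0.1]
width: 0.0138
```

```bash
python3 -c "
from h import *
ang(); s=snap('side','d5.png')
cv2.imwrite('pics/d5c.png',cv2.resize(s['color'][220:320,290:400],None,fx=6,fy=6,interpolation=2)[:,:,::-1])
togo(*lean(-1,0))
"
```

```text
lean to +y deg -12.54 F along y [ 1.2 -0.1  5.9]
t 7.55 pos [ 0.5499 -0.128   0.1001] F [1.7 5.2 0.5] w 0.0139 q [ -28.   13.  105.   14.   65. -102.]
shift [-0.      0.0043  0.0184] rot [-0.2186  0.0012 -0.0015]
```

View pics/d5c.png

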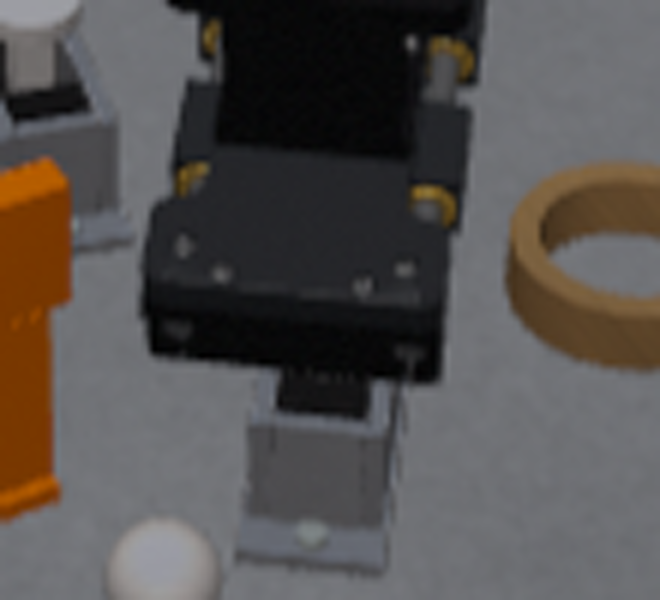

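Leaned -12.5°. Back upright, then I'll check the gap to each cheek.

Request:
drive_tool([
  [0, 0.0005, 0.004, -0.044, 0, 0, 1],
  [0, 0.0014, 0.008, -0.088, 0, 0, 1],
  [0, 0.0024, 0.012, -0.132, 0, 0, 1],
  [0, 0.0034, 0.0155, -0.175, 0, 0, 1],
  [0, 0.0043, 0.0184, -0.2186, 0, 0, 1],
])

```text
time: 8.05
ee_pos: [0.5572, -0.1101, 0.0999]
eef_rot: [[0.926, -0.002, 0.378], [-0.378, -0.001, 0.926], [-0.001, -1.0, -0.001]]
wrist_force: [-0.7, -0.2, -0.3]
width: 0.0139
```

```bash
python3 -c "
from h import *
ang(); togo(P0,Rt(67.7)); s=snap('wrist','w6.png')
cv2.imwrite('pics/w6c.png',cv2.resize(s['color'][200:330,220:420],None,fx=4,fy=4,interpolation=2)[:,:,::-1])
"
```

```text
lean to +y deg 0.07 F along y [-0.6  0.3 -0.5]
t 8.05 pos [ 0.5572 -0.1101  0.0999] F [-0.7 -0.2 -0.3] w 0.0139 q [-19.  13. 103.  -0.  64. -87.]
shift [-0.      0.     -0.0004] rot [ 0.0012  0.0017 -0.0012]
```

View pics/w6c.png

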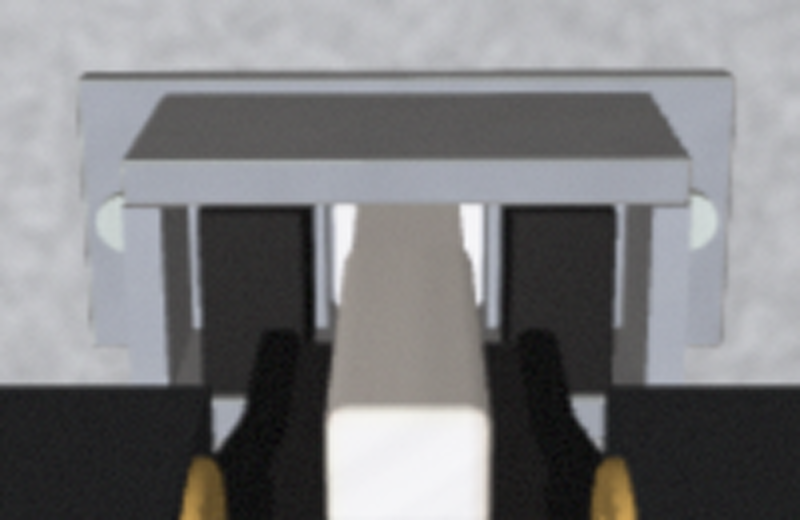

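Foot (crop columns 332–485) is fully visible with gaps on both sides: the left cheek ends at 312 and the right starts at 503. Both cheeks are clear, so I pull straight up.

Request:
drive_tool([
  [0, -0.003, 0, 0, 0, 0, 1],
  [0, -0.01, 0, 0, 0, 0, 1],
  [0, -0.018, 0, 0, 0, 0, 1],
  [0, -0.026, 0, 0, 0, 0, 1],
  [0, -0.034, 0, 0, 0, 0, 1],
], newtons=25)

```text
time: 8.6
ee_pos: [0.5577, -0.1095, 0.1351]
eef_rot: [[0.926, -0.001, 0.378], [-0.378, -0.002, 0.926], [-0.0, -1.0, -0.002]]
wrist_force: [-0.0, -0.3, -1.6]
width: 0.0137
```

Request:
drive_tool([
  [0, -0.02, 0, 0, 0, 0, 1],
  [0, -0.04, 0, 0, 0, 0, 1],
  [0, -0.06, 0, 0, 0, 0, 1],
  [0, -0.08, 0, 0, 0, 0, 1],
  [0, -0.09, 0, 0, 0, 0, 1],
])

```text
time: 9.1
ee_pos: [0.5588, -0.1097, 0.228]
eef_rot: [[0.926, 0.002, 0.378], [-0.378, -0.003, 0.926], [0.003, -1.0, -0.002]]
wrist_force: [-0.1, 0.0, -0.7]
width: 0.0139
```

```bash
python3 -c "
from h import *
s=snap('side','d7.png');togo([.538,.316,.22],Rt(59.5))
"
```

```text
t 9.15 pos [ 0.5593 -0.1099  0.229 ] F [ 0.8 -0.2  0.9] w 0.0139 q [-19.   5.  97.  -0.  77. -87.]
shift [-0.1807  0.0075  0.3863] rot [0.0014 0.1448 0.0049]
```

View pics/d7.png

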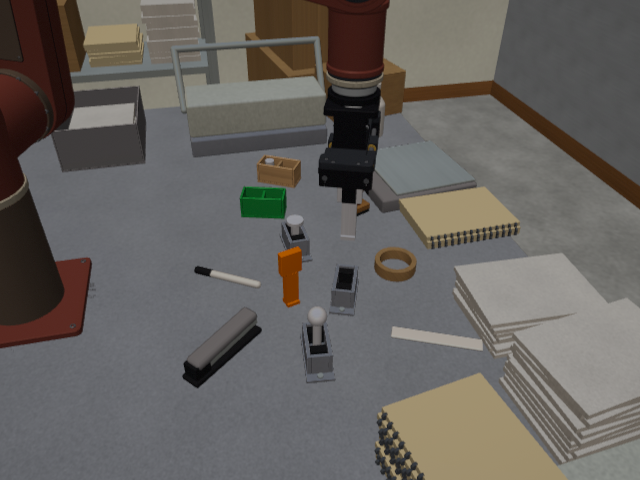

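Post is free, hanging straight at (349,205), and the socket is empty. Carrying it over.

Request:
drive_tool([
  [-0.01, 0, 0.03, 0, 0.012, 0, 1],
  [-0.026, 0, 0.07, 0, 0.028, 0, 1],
  [-0.042, 0, 0.11, 0, 0.044, 0, 1],
  [-0.058, 0, 0.15, 0, 0.06, 0, 1],
  [-0.074, 0, 0.19, 0, 0.076, 0, 1],
])

```text
time: 9.65
ee_pos: [0.562, 0.0955, 0.2276]
eef_rot: [[0.894, 0.003, 0.448], [-0.448, -0.003, 0.894], [0.004, -1.0, -0.002]]
wrist_force: [1.4, -0.9, -0.8]
width: 0.0137
```

```bash
python3 -c "
from h import *
R=Rt(59.5)
togo(np.array([.538,.316,.22])+R[:,0]*.03,R)
"
```

```text
t 9.65 pos [0.562  0.0955 0.2276] F [ 1.4 -0.9 -0.8] w 0.0137 q [  2.   6.  97.  -0.  77. -61.]
shift [-0.0903  0.0069  0.1844] rot [0.0015 0.0676 0.0041]
```

Request:
drive_tool([
  [-0.02, 0.002, 0.04, 0, 0.017, 0, 1],
  [-0.04, 0.004, 0.08, 0, 0.034, 0, 1],
  [-0.06, 0.006, 0.12, 0, 0.05, 0.002, 1],
  [-0.08, 0.007, 0.16, 0.001, 0.06, 0.004, 1],
  [-0.09, 0.007, 0.184, 0.0015, 0.068, 0.004, 1],
])

```text
time: 10.15
ee_pos: [0.5627, 0.3035, 0.2186]
eef_rot: [[0.862, -0.002, 0.506], [-0.506, 0.0, 0.862], [-0.002, -1.0, -0.001]]
wrist_force: [0.2, -0.4, -2.1]
width: 0.0137
```

Request:
drive_tool([
  [0, 0, 0, 0, 0, 0, 1],
  [0, 0, 0, 0, 0, 0, 1],
  [0, 0, 0, 0, 0, 0, 1],
  [0, 0, 0, 0, 0, 0, 1],
  [0, 0, 0, 0, 0, 0, 1],
])

```text
time: 10.65
ee_pos: [0.563, 0.3022, 0.2188]
eef_rot: [[0.862, -0.002, 0.508], [-0.508, 0.0, 0.862], [-0.002, -1.0, -0.0]]
wrist_force: [0.5, 0.5, -1.8]
width: 0.014
```

```bash
python3 -c "
from h import *
R=Rt(59.5)
togo(np.array([.538,.316,.22]),R); s=snap('wrist','w8.png');P=pts(s);C=s['color'].astype(int)
t=(abs(P[...,0]-.52)<.09)&(abs(P[...,1]-.33)<.09)&(abs(P[...,2]-.05)<.004)&(C[...,0]>C[...,2]+15)&(s['depth']>0);q=P[t];print(len(q),cv2.minAreaRect((q[:,:2]*1000).astype(np.float32)))
for n in('scene','side'):
  s=snap(n,n+'8.png')
"
```

```text
t 10.65 pos [0.563  0.3022 0.2188] F [ 0.5  0.5 -1.8] w 0.014 q [ 21.  15.  87.   0.  78. -38.]
shift [-0.0285 -0.0012 -0.0008] rot [ 0.0004 -0.0003 -0.0016]
2433 ((516.2308959960938, 329.8887939453125), (50.166324615478516, 95.35235595703125), 58.98063278198242)
```

View pics/w8.png

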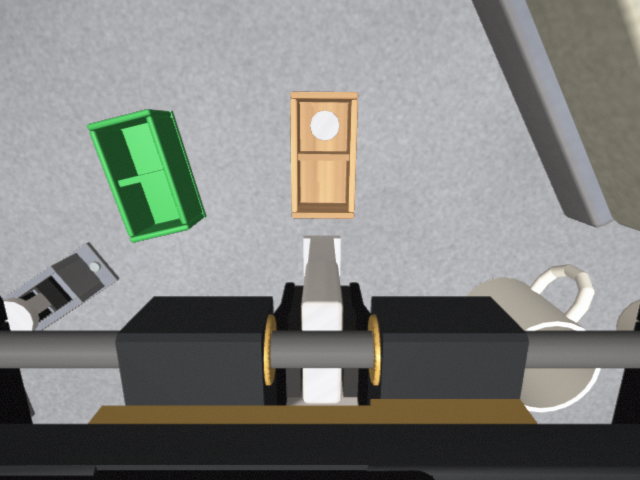

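Well interior spans about columns 299–350, rows 160–212, and the wrist, scene and side fixes agree within 2 mm. The well is at about (0.537, 0.317). Move over it and down.

```bash
python3 -c "
from h import *
togo([.5372,.3172,.16],Rt(59.2))
"
```

```text
t 10.8 pos [0.5629 0.3028 0.2188] F [-0.1 -0.2 -1.2] w 0.0136 q [ 21.  15.  87.   0.  78. -38.]
shift [-0.0294  0.0589 -0.0006] rot [ 0.0003  0.0056 -0.0016]
```

Request:
drive_tool([
  [-0.015, 0, -0.0005, 0, 0.005, -0.0015, 1],
  [-0.0295, 0, -0.0005, 0, 0.005, -0.0015, 1],
  [-0.0295, 0.02, -0.0005, 0, 0.005, -0.0015, 1],
  [-0.0295, 0.045, -0.0005, 0, 0.005, -0.0015, 1],
  [-0.0295, 0.059, -0.0005, 0, 0.005, -0.0015, 1],
])

```text
time: 11.3
ee_pos: [0.5349, 0.3179, 0.158]
eef_rot: [[0.86, -0.003, 0.51], [-0.51, -0.001, 0.86], [-0.002, -1.0, -0.002]]
wrist_force: [-0.2, 0.1, -2.1]
width: 0.0137
```

```bash
python3 -c "
from h import *
togo([.5372,.3172,.101],Rt(59.2)); 
s=snap('wrist','w9.png')
a=snap('scene','s9.png')['color'][250:370,430:550];b=snap('side','d9.png')['color'][80:200,220:340]
cv2.imwrite('pics/c9.png',np.hstack([cv2.resize(x,(400,400),interpolation=2) for x in(a,b)])[:,:,::-1])
"
```

```text
t 11.3 pos [0.5349 0.3179 0.158 ] F [-0.2  0.1 -2.1] w 0.0137 q [ 23.  16.  92.   0.  72. -36.]
shift [0.0024 0.057  0.0007] rot [ 0.0023  0.0019 -0.0018]
```

View pics/w9.png

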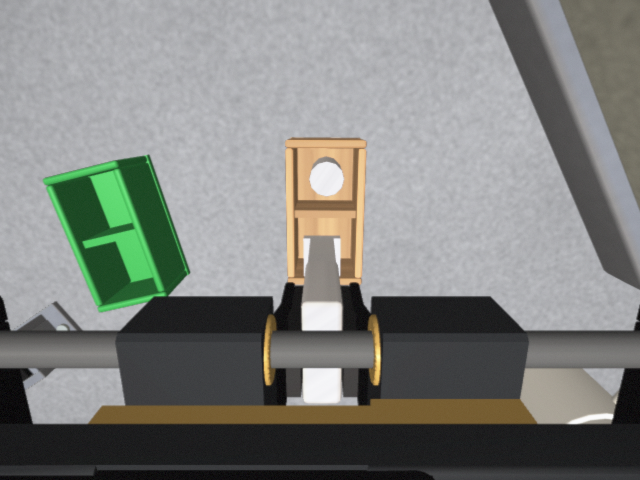

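View pics/c9.png

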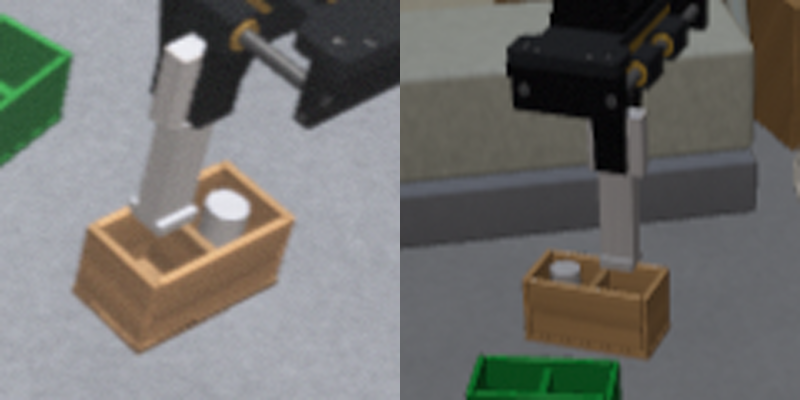

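The foot hangs centred over the empty well in both views, about 1 mm off. I'll lower it with a small correction.

Request:
drive_tool([
  [0.0025, 0.01, 0.0015, 0.002, 0.002, -0.002, 1],
  [0.0025, 0.022, 0.0015, 0.002, 0.002, -0.002, 1],
  [0.0025, 0.034, 0.0015, 0.002, 0.002, -0.002, 1],
  [0.0025, 0.044, 0.0015, 0.002, 0.002, -0.002, 1],
  [0.0025, 0.052, 0.0015, 0.002, 0.002, -0.002, 1],
])

```text
time: 11.95
ee_pos: [0.5381, 0.3171, 0.1053]
eef_rot: [[0.858, -0.001, 0.513], [-0.513, -0.001, 0.858], [-0.001, -1.0, -0.002]]
wrist_force: [-0.2, 0.6, -2.2]
width: 0.0136
```

Request:
drive_tool([
  [0, 0.002, 0, 0, 0, 0, 1],
  [0, 0.003, 0, 0, 0, 0, 1],
  [0, 0.004, 0, 0, 0, 0, 1],
  [0, 0.005, 0, 0, 0, 0, 1],
  [0, 0.005, 0, 0, 0, 0, 1],
])

```text
time: 12.45
ee_pos: [0.5383, 0.3172, 0.1007]
eef_rot: [[0.859, -0.001, 0.513], [-0.513, -0.001, 0.859], [-0.0, -1.0, -0.001]]
wrist_force: [-0.0, -0.1, -0.9]
width: 0.0139
```

Request:
drive_tool([
  [0, 0.0005, 0, 0, 0, 0, 1],
  [0, 0.001, 0, 0, 0, 0, 1],
  [0, 0.0015, 0, 0, 0, 0, 1],
  [0, 0.002, 0, 0, 0, 0, 1],
  [0, 0.002, 0, 0, 0, 0, 1],
])

```text
time: 12.95
ee_pos: [0.5384, 0.3173, 0.099]
eef_rot: [[0.859, -0.001, 0.513], [-0.513, -0.001, 0.859], [-0.0, -1.0, -0.001]]
wrist_force: [-0.6, -0.3, 0.5]
width: 0.0141
```

Request:
drive_tool([
  [0, 0.0004, 0, 0, 0, 0, 1],
  [0, 0.0008, 0, 0, 0, 0, 1],
  [0, 0.001, 0, 0, 0, 0, 1],
  [0, 0.001, 0, 0, 0, 0, 1],
  [0, 0.001, 0, 0, 0, 0, 1],
])

```text
time: 13.45
ee_pos: [0.5385, 0.3173, 0.0989]
eef_rot: [[0.859, -0.0, 0.513], [-0.513, -0.001, 0.859], [0.0, -1.0, -0.001]]
wrist_force: [-2.5, -2.2, 5.7]
width: 0.014
```

The post is on the floor (z force +5.7 N, no further descent). Releasing gradually.

Request:
drive_tool([
  [0, 0, 0, 0, 0, 0, 0.6],
  [0, 0, 0, 0, 0, 0, 0.5],
  [0, 0, 0, 0, 0, 0, 0.3],
  [0, 0, 0, 0, 0, 0, 0.1],
  [0, 0, 0, 0, 0, 0, 0],
])

```text
time: 13.95
ee_pos: [0.5385, 0.3173, 0.0988]
eef_rot: [[0.859, -0.0, 0.513], [-0.513, -0.001, 0.859], [0.0, -1.0, -0.001]]
wrist_force: [0.4, -0.3, 0.5]
width: 0.0376
```

Request:
drive_tool([
  [0, 0, 0, 0, 0, 0, -0.3],
  [0, 0, 0, 0, 0, 0, -0.3],
  [0, -0.02, 0, 0, 0, 0, -0.3],
  [0, -0.05, 0, 0, 0, 0, -0.3],
  [0, -0.08, 0, 0, 0, 0, -0.3],
])

```text
time: 14.45
ee_pos: [0.538, 0.3171, 0.1789]
eef_rot: [[0.859, -0.002, 0.513], [-0.513, -0.001, 0.859], [-0.001, -1.0, -0.002]]
wrist_force: [0.3, -0.7, 0.1]
width: 0.0563
```

Request:
drive_tool([
  [0, -0.02, 0, 0, 0, 0, -0.3],
  [0, -0.04, 0, 0, 0, 0, -0.3],
  [0, -0.06, 0, 0, 0, 0, -0.3],
  [0, -0.07, 0, 0, 0, 0, -0.3],
  [0, -0.07, 0, 0, 0, 0, -0.3],
])

```text
time: 14.95
ee_pos: [0.539, 0.3176, 0.2508]
eef_rot: [[0.859, 0.001, 0.513], [-0.513, -0.0, 0.859], [0.001, -1.0, 0.001]]
wrist_force: [0.4, 0.7, -0.4]
width: 0.0567
```

```bash
python3 -c "
from h import *
print(r.read_state()['time'],r.read_state()['width'])
s=snap('wrist','w10.png')
a=snap('scene','s10.png')['color'];b=snap('side','d10.png')['color']
cv2.imwrite('pics/c10.png',np.hstack([cv2.resize(x,(400,400),interpolation=2) for x in(a[240:380,410:550],b[80:200,220:340])])[:,:,::-1])
cv2.imwrite('pics/c10b.png',np.hstack([cv2.resize(x,(400,400),interpolation=2) for x in(a[200:300,205:305],b[240:330,300:390])])[:,:,::-1])
P=pts(s);t=(abs(P[...,0]-.54)<.04)&(abs(P[...,1]-.317)<.04)&(abs(P[...,2]-.12)<.005)&(s['depth']>0)&(s['color'].min(-1)>120);q=P[t];print(len(q),q.mean(0),q[:,2].min(),q[:,2].max(),cv2.minAreaRect((q[:,:2]*1000).astype(np.float32)))
"
```

```text
14.95 0.05667413127282798
1084 [0.53562711 0.31774875 0.11958112] 0.11521888390288659 0.12170158440997267 ((536.1739501953125, 317.3471374511719), (13.744710922241211, 39.554420471191406), 59.37728500366211)
```

View pics/c10.png

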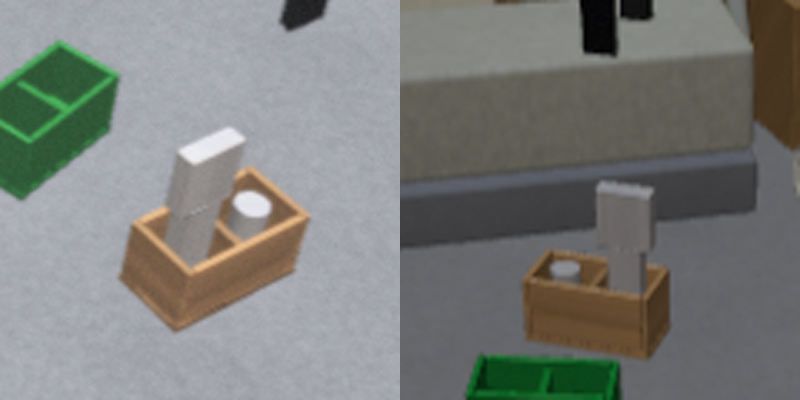

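View pics/c10b.png

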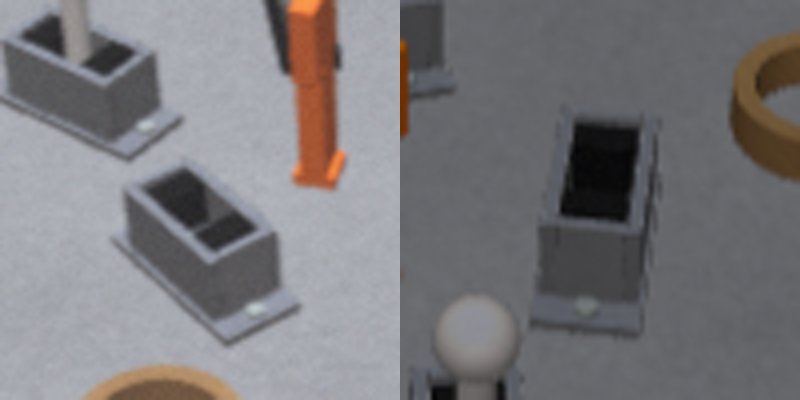

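View pics/w10.png

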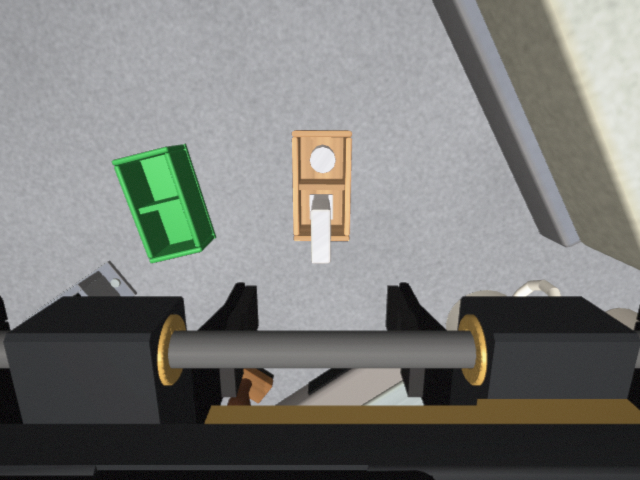

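The post stands upright in the empty well. Its top is about 0.12 m up, matching 5 + 115 mm, and centred at (0.536, 0.317). The caddy and socket have not moved and the gripper is clear. Handing in.

```bash
python3 -c "
from h import *
r.job_done()"
```

```text
the job is handed in; nothing more can be done
```

The jammed paddle-top post now stands upright in the empty well of the wooden caddy, and the job is handed in at about 15 s on the robot's clock.

- **Rocking:** I gripped the paddle and leaned the post 12.5° to +y, then 12.5° to -y, with about 6–7 N at the paddle each way. The wrist picture then showed the foot clear of both black cheeks. I judged that gap from the picture and did not measure it in millimetres.
- **Pull and carry:** It came straight up with no resistance beyond its own weight. I set it down until the wrist read about 6 N, then let go and backed off.
- **Last checks:** The paddle top is at about 0.12 m, as expected, and centred over the well. The grey socket is empty. I saw no movement of the socket, the caddy, the green caddy or the orange post.
- **Disagreements:** The three cameras differed by 2–5 mm on absolute positions. I settled that by centring the paddle between the fingers in the wrist view and using the post-to-caddy distance, on which the cameras agreed to about 2 mm.

No check failed.

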